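Set out the carving gouges in the bench stand in rack order

TASK

Move the four carving gouges from the cleat rail to the brown bench stand, keeping the same left-to-right order (seen from the robot's side) that they have on the rail, so that the carver's hand finds each where it expects it. Each must stand blade down in its own hole with its handle shoulder fully down on the stand; leave the rest of the bench alone.

Things in the scene. Friction and masses are not known exactly. Their poses are not given: they have to be found in the camera images.
- gouge_blue: carving gouge, blue round handle, 155 mm long, 0.11 kg, stands blade down. Origin on its axis at the flat shoulder under the handle, z up the handle. Above: handle 85 mm, shoulder 34 mm across, grip 30 mm across from 38 to 72 mm up. Below: round-nosed ferrule 21 mm across to 22 mm down; blade 6 mm wide, tip at 70 mm. In a rack the shoulder rests on the top face
- gouge_yellow: carving gouge, yellow round handle, 155 mm long, 0.11 kg, stands blade down. Origin on its axis at the flat shoulder under the handle, z up the handle. Above: handle 85 mm, shoulder 34 mm across, grip 30 mm across from 38 to 72 mm up. Below: round-nosed ferrule 21 mm across to 22 mm down; blade 8 mm wide, tip at 70 mm. In a rack the shoulder rests on the top face
- gouge_green: carving gouge, green round handle, 155 mm long, 0.11 kg, stands blade down. Origin on its axis at the flat shoulder under the handle, z up the handle. Above: handle 85 mm, shoulder 34 mm across, grip 30 mm across from 38 to 72 mm up. Below: round-nosed ferrule 21 mm across to 22 mm down; blade 10 mm wide, tip at 70 mm. In a rack the shoulder rests on the top face
- gouge_white: carving gouge, white round handle, 155 mm long, 0.11 kg, stands blade down. Origin on its axis at the flat shoulder under the handle, z up the handle. Above: handle 85 mm, shoulder 34 mm across, grip 30 mm across from 38 to 72 mm up. Below: round-nosed ferrule 21 mm across to 22 mm down; blade 12 mm wide, tip at 70 mm. In a rack the shoulder rests on the top face
- holder_blue: fixed wooden holder with blue front lip and blue hook, 60 mm deep, 58 wide, 28 thick, hung on the rail in any order; the blue gouge stands in it at the start. Origin: centre of its 28 mm square through hole on the top face, 85 mm above the bench; axes as the rail's
- holder_yellow: fixed wooden holder with yellow front lip and yellow hook, 60 mm deep, 58 wide, 28 thick, hung on the rail in any order; the yellow gouge stands in it at the start. Origin: centre of its 28 mm square through hole on the top face, 85 mm above the bench; axes as the rail's
- holder_green: fixed wooden holder with green front lip and green hook, 60 mm deep, 58 wide, 28 thick, hung on the rail in any order; the green gouge stands in it at the start. Origin: centre of its 28 mm square through hole on the top face, 85 mm above the bench; axes as the rail's
- holder_white: fixed wooden holder with white front lip and white hook, 60 mm deep, 58 wide, 28 thick, hung on the rail in any order; the white gouge stands in it at the start. Origin: centre of its 28 mm square through hole on the top face, 85 mm above the bench; axes as the rail's
- rail: fixed cleat rail 290 mm long, the old rack: carries the four holders in a row, holes at y = +99, +33, -33, -99 mm, x = 0. Origin on the bench under the row's middle; x away from the robot, y to the robot's left (turned up to 0.3 rad). Backboard 45 mm beyond the holes, 97 mm high, holder hooks to 103 mm
- stand: fixed dark brown wooden bench stand, the new rack: board 276 mm long, 70 deep, 28 thick, top 85 mm above the bench, four 28 mm square through holes at y = +99, +33, -33, -99 mm, x = 0. Origin on the bench under the row's middle; x away from the robot, y to the robot's left (turned up to 0.3 rad). Left or right of the rail

How it is judged:
At the end, for the whole second after the job is handed in: each gouge stands released and at rest in the stand's hole that has the same place from the left as its own-coloured holder has on the rail: axis within 10 mm of the hole's centre along and across the row, shoulder within 6 mm of the stand's top, tilt under 0.15 rad (((y of holder_blue in the frame of rail between 0.079 and 0.119 m and y of gouge_blue in the frame of stand between 0.089 and 0.109 m) or (y of holder_blue in the frame of rail between 0.013 and 0.053 m and y of gouge_blue in the frame of stand between 0.023 and 0.043 m) or (y of holder_blue in the frame of rail between -0.053 and -0.013 m and y of gouge_blue in the frame of stand between -0.043 and -0.023 m) or (y of holder_blue in the frame of rail between -0.119 and -0.079 m and y of gouge_blue in the frame of stand between -0.109 and -0.089 m)) and x of gouge_blue in the frame of stand between -0.01 and 0.01 m and z of gouge_blue in the frame of stand between 0.079 and 0.091 m and angle between each of gouge_blue, gouge_yellow, gouge_green, gouge_white's own z axis and vertical below 0.15 rad and linear speed of each of gouge_blue, gouge_yellow, gouge_green, gouge_white below 0.02 m/s and angular speed of each of gouge_blue, gouge_yellow, gouge_green, gouge_white below 0.2 rad/s and ((y of holder_yellow in the frame of rail between 0.079 and 0.119 m and y of gouge_yellow in the frame of stand between 0.089 and 0.109 m) or (y of holder_yellow in the frame of rail between 0.013 and 0.053 m and y of gouge_yellow in the frame of stand between 0.023 and 0.043 m) or (y of holder_yellow in the frame of rail between -0.053 and -0.013 m and y of gouge_yellow in the frame of stand between -0.043 and -0.023 m) or (y of holder_yellow in the frame of rail between -0.119 and -0.079 m and y of gouge_yellow in the frame of stand between -0.109 and -0.089 m)) and x of gouge_yellow in the frame of stand between -0.01 and 0.01 m and z of gouge_yellow in the frame of stand between 0.079 and 0.091 m and ((y of holder_green in the frame of rail between 0.079 and 0.119 m and y of gouge_green in the frame of stand between 0.089 and 0.109 m) or (y of holder_green in the frame of rail between 0.013 and 0.053 m and y of gouge_green in the frame of stand between 0.023 and 0.043 m) or (y of holder_green in the frame of rail between -0.053 and -0.013 m and y of gouge_green in the frame of stand between -0.043 and -0.023 m) or (y of holder_green in the frame of rail between -0.119 and -0.079 m and y of gouge_green in the frame of stand between -0.109 and -0.089 m)) and x of gouge_green in the frame of stand between -0.01 and 0.01 m and z of gouge_green in the frame of stand between 0.079 and 0.091 m and ((y of holder_white in the frame of rail between 0.079 and 0.119 m and y of gouge_white in the frame of stand between 0.089 and 0.109 m) or (y of holder_white in the frame of rail between 0.013 and 0.053 m and y of gouge_white in the frame of stand between 0.023 and 0.043 m) or (y of holder_white in the frame of rail between -0.053 and -0.013 m and y of gouge_white in the frame of stand between -0.043 and -0.023 m) or (y of holder_white in the frame of rail between -0.119 and -0.079 m and y of gouge_white in the frame of stand between -0.109 and -0.089 m)) and x of gouge_white in the frame of stand between -0.01 and 0.01 m and z of gouge_white in the frame of stand between 0.079 and 0.091 m); the robot touches nothing.
It fails at once if the wooden mallet is pushed more than 30 mm (distance of mallet from where it was at the start of the episode above 0.03 m).
It fails at once if the oilstone is pushed more than 30 mm (distance of oilstone from where it was at the start of the episode above 0.03 m).
It fails at once if the spray bottle is pushed more than 30 mm (distance of sprayer from where it was at the start of the episode above 0.03 m).
It also fails if it takes over 112 s, if anything falls off the work surface, if the arm or the gripper's body presses on something with over 40 N, if the wrist force passes 120 N, or if a joint passes its speed limit or range.

ROBOT

A 6-joint arm with a two-finger parallel gripper is mounted at the origin on the work surface. World frame = base frame: x ahead of the robot, y to its left, z up, the work surface at z = 0. Lengths are in m, angles in rad, forces in N, time in s.
With the tool pointing down it reaches from about 0.35 to 0.975 m from the base axis. Payload 4.9 kg.
Tool frame: the origin (TCP) lies on the front face of the gripper's body, between the roots of the fingers; the fingertips stand 73 mm ahead of it and the grasp point (between the pads) lies 54 mm ahead of it; z points along the fingers, y is the line along which they close (so a half turn about z gives the same grasp; the last joint's range is limited). The gripper opens to 85 mm and grips with 20 to 120 N. Pads are 22 mm wide; open, the fingers measure 114 mm over their backs; the gripper's body (76 mm by 85 mm) begins 54 mm behind the grasp point. The pads swing forward as they close: fully open they stand 13 mm farther back than shut.
Start: joints at [-1.337, 0.053, 1.613, -0, 1.476, -0.119], TCP at [0.216, -0.586, 0.304] pointing down, gripper open.
Joint ranges: [-3.01, 3.01], [-1.01, 2.22], [0.06, 2.58], [-1.02, 4.17], [0.09, 2.62], [-3.14, 3.14]. Speed limits (rad/s): [2.57, 2.57, 3.14, 3.14, 3.14, 3.14].

INTERFACE

Orientations are given as a rotation vector (axis times angle).
In Python, from station import status, imaging, order gives the robot as it stands.
- The arm moves only by the tool arm_command, never from a script. Its argument "increments" is a list of rows, each an object with "slide": the shift along the tool's x, y, z in m, a list of three; "spin": the turn about the tool's z in degrees; "gripper": the opening, from -1 (shut) to 1 (fully open). In form: [{"slide": [x, y, z], "spin": spin, "gripper": gripper}, ...]. A call has 1 to 8 rows; each row is the pose to reach, as a shift and turn from the pose commanded when the call began, along the tool's axes at that moment; what a row does not reach only later rows make up. A row lasts 1/12 s, in which the tool goes at most 41.7 mm and 7.16 degrees, less where a joint would pass 70% of its speed; a pose out of reach is approached as far as the arm can. A call with a gripper value outside its range is refused whole. The fingers move at their own pace and stop on an object; "newtons" is the grip in N (left out, the last holds). Time passes only in rows, so rows that repeat a pose let the fingers close. It gives the time, the measured TCP pose, the force, the opening and the grip force at its end, in the units of the state.
- status.get_obs(): the state, without advancing time (a new reading comes with each control period).
- imaging.get_image(name): name is "scene" or "top" or "wrist"; returns a dict with "frame" (384x512x3 uint8, red, green, blue), "vfov" (degrees; the focal length in pixels is half the picture's height over the tangent of half this angle, whatever the lens; pixels are square), "cx", "cy" (the principal point, pixels), "view" (4x4, takes a point from world to camera coordinates); the wrist camera has in their place "mount" (4x4, takes a point from camera to tool coordinates, whose origin is the TCP and whose axes are the flange's). Camera axes: x right, y up, looking along -z (the intrinsics and any distortion apply to the point x, -y, -z); pixel columns grow to the right and rows downward; lengths in m; the calibration is good to about 2 mm. The wrist camera is an equidistant fisheye: a pixel r from the principal point sees the ray r / f radians off the axis. A picture is of the moment at which its call begins: read the wrist's pose just before it. There is no depth.
- order.finish_job(): hands the job in; it is judged then, once.
The state is a dict: "t": time; "q": joint angles; "dq": joint speeds; "effort": joint torques, N m; "tool_pos": TCP position; "tool_rot": TCP orientation; "contact_force": force on the tool from outside, world axes, zero at the start; "wrist_torque": the same for the moment, N m; "opening": finger opening in m; "grip_force": force on a finger pad.
Only numpy, scipy, OpenCV 4.12 (cv2) and the standard library are available. Lean on these libraries where they do the work, as an engineer would, in place of code of your own. Each camera call takes 0.05 s, during which the arm holds its last target. There are 200 camera calls.

## Working session

There is one attempt and no reset: what is moved stays moved. The work goes in short steps, Python scripts to look and compute and a tool call to move; the robot and the scene stay as the last step left them, time stands still between calls to the robot, and variables do not carry over. Pictures are saved under pics/ and viewed, at most 14 in all, crops included, and the job is handed in when it is done.

Besides the shell and the picture viewer there is one more tool, called after ">>>" by a JSON object that holds its "name" and its "arguments". arm_command: Moves the arm, as the interface text tells. Its arguments: {"type":"object","properties":{"increments":{"type":"array","items":{"type":"object","properties":{"slide":{"type":"array","items":{"type":"number"}},"spin":{"type":"number"},"gripper":{"type":"number"}}}},"newtons":{"type":"number"}},"required":["increments"]}

```bash
mkdir -p pics; ls; python3 - <<'E'
from station import status, imaging
import cv2
o=status.get_obs();print(o)
for n in ("scene","top","wrist"):
    d=imaging.get_image(n);cv2.imwrite(f"pics/{n}0.png",cv2.resize(d["frame"][...,::-1],None,fx=1.5,fy=1.5,interpolation=cv2.INTER_CUBIC))
    print(n,{k:v for k,v in d.items() if k!="frame"})
E
```

```text
pics
{'t': 0.0, 'q': array([-1.33696760e+00,  5.33222266e-02,  1.61427943e+00,  4.13221459e-05,
        1.47601517e+00, -1.19019372e-01]), 'dq': array([ 3.34088299e-04, -3.89335680e-05,  1.22289185e-03,  8.56487433e-04,
        2.04482736e-04, -1.45648977e-03]), 'effort': array([-8.74865127e-04, -3.93673074e+01, -3.70179605e+01, -1.27654339e-04,
        7.01777419e-03,  1.05263015e-05]), 'tool_pos': array([ 0.21586891, -0.58603208,  0.30269305]), 'tool_rot': array([-3.09083689e+00, -5.51020548e-01,  1.17841475e-04]), 'contact_force': array([-0.07309515, -0.60871232,  0.36754262]), 'wrist_torque': array([0.00609809, 0.04961216, 0.03237842]), 'grip_force': 0.0, 'opening': 0.08535565023473934}
scene {'vfov': 55.27439069791438, 'cx': 254.778432552546, 'cy': 186.33533454619496, 'view': array([[ 0.37825937,  0.92553878, -0.01725736, -0.17414508],
       [-0.50417286,  0.22161421,  0.8346837 ,  0.16812026],
       [ 0.77635661, -0.30702624,  0.55045918, -1.24665312],
       [ 0.        ,  0.        ,  0.        ,  1.        ]])}
top {'vfov': 53.27852080510774, 'cx': 253.995772116363, 'cy': 196.6604530045582, 'view': array([[-0.07223699, -0.99738584, -0.00181564,  0.02531172],
       [ 0.97439168, -0.07096003,  0.2133671 , -0.53779356],
       [-0.21293817,  0.01364385,  0.97697041, -0.95164199],
       [ 0.        ,  0.        ,  0.        ,  1.        ]])}
wrist {'vfov': 65.70646984690485, 'cx': 252.8376369794375, 'cy': 194.78643074120052, 'mount': array([[ 1.34072608e-03,  9.53111246e-01,  3.02617175e-01,
         7.70406786e-02],
       [ 9.99999045e-01, -1.17675287e-03, -7.24177022e-04,
         2.21479109e-04],
       [-3.34115636e-04,  3.02617857e-01, -9.53111914e-01,
        -7.01465846e-02],
       [ 0.00000000e+00,  0.00000000e+00,  0.00000000e+00,
         1.00000000e+00]])}
```

View pics/top0.png

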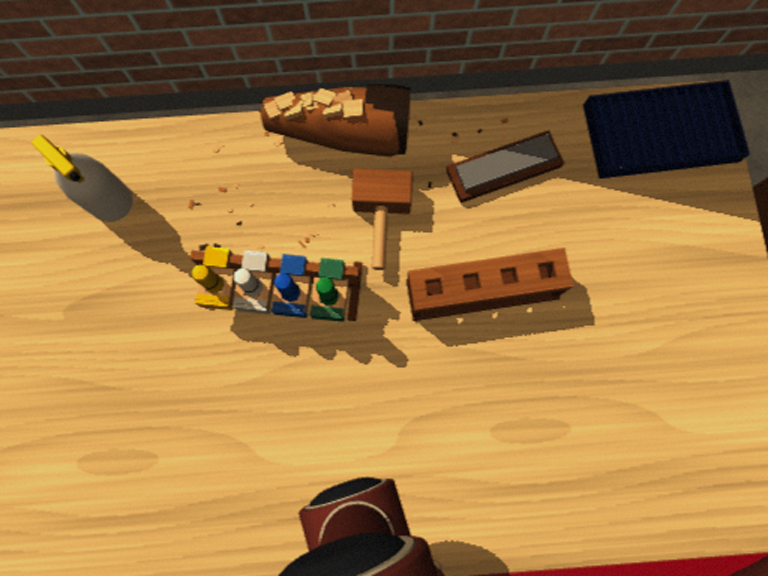

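View pics/scene0.png

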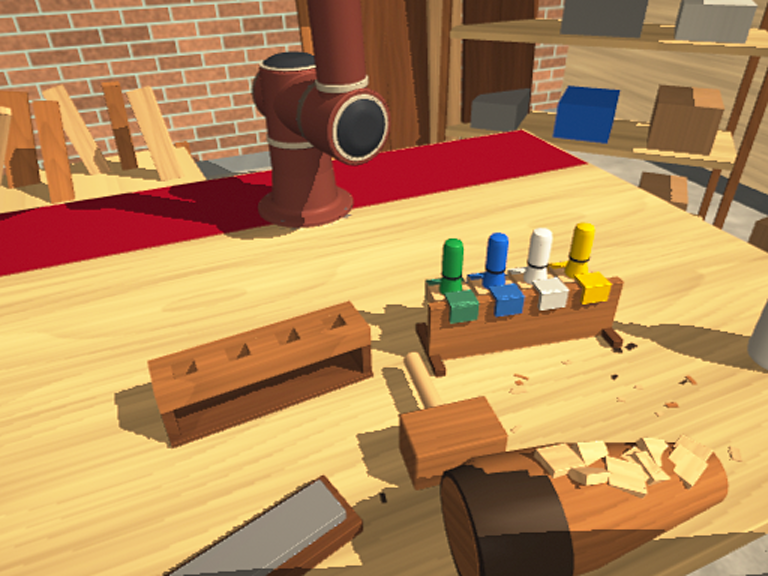

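The top view shows the rail at left with yellow, white, blue and green handles, left to right (about (203,272), (243,277), (286,285), (325,290)). The stand is to its right, with holes at (434,287), (472,281), (509,275), (547,269). The scene view shows the same order mirrored, so I'll zoom in for accurate pixels.

```bash
cat > h.py <<'E'
import numpy as np, cv2
from scipy.optimize import least_squares
from scipy.spatial.transform import Rotation as R
from station import status, imaging
def focal(d): return d["frame"].shape[0]/2/np.tan(np.radians(d["vfov"]/2))
def proj(d,P):  # fixed cameras
    P=np.atleast_2d(P); c=P@d["view"][:3,:3].T+d["view"][:3,3]; f=focal(d)
    return np.c_[d["cx"]+f*c[:,0]/-c[:,2], d["cy"]+f*-c[:,1]/-c[:,2]]
def wproj(d,pos,rot,P): # wrist fisheye
    T=np.eye(4);T[:3,:3]=R.from_rotvec(rot).as_matrix();T[:3,3]=pos
    V=np.linalg.inv(T@d["mount"]); P=np.atleast_2d(P); c=P@V[:3,:3].T+V[:3,3]; f=focal(d)
    v=np.c_[c[:,0],-c[:,1],-c[:,2]]; s=np.hypot(v[:,0],v[:,1]); th=np.arctan2(s,v[:,2])
    return np.array([d["cx"],d["cy"]])+f*(th/np.maximum(s,1e-9))[:,None]*v[:,:2]
E
python3 - <<'E'
import cv2,numpy as np
from h import *
t=imaging.get_image("top")["frame"];s=imaging.get_image("scene")["frame"]
np.savez("f0.npz",t=t,s=s)
C=np.zeros((600,800,3),np.uint8)
def put(im,x0,y0,w,h,k,X,Y):
    c=cv2.resize(im[y0:y0+h,x0:x0+w],None,fx=k,fy=k,interpolation=cv2.INTER_CUBIC);C[Y:Y+c.shape[0],X:X+c.shape[1]]=c
put(t,120,155,130,65,4,0,0); 
put(t,265,160,125,60,3,0,270)
put(s,275,140,145,85,3,365,335-70)
put(s,95,195,160,105,1,640,0)
put(s,95,195,160,75,2.2,0,455-20)
cv2.imwrite("pics/c1.png",C[...,::-1])
E
```

```text
(no output)
```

View pics/c1.png

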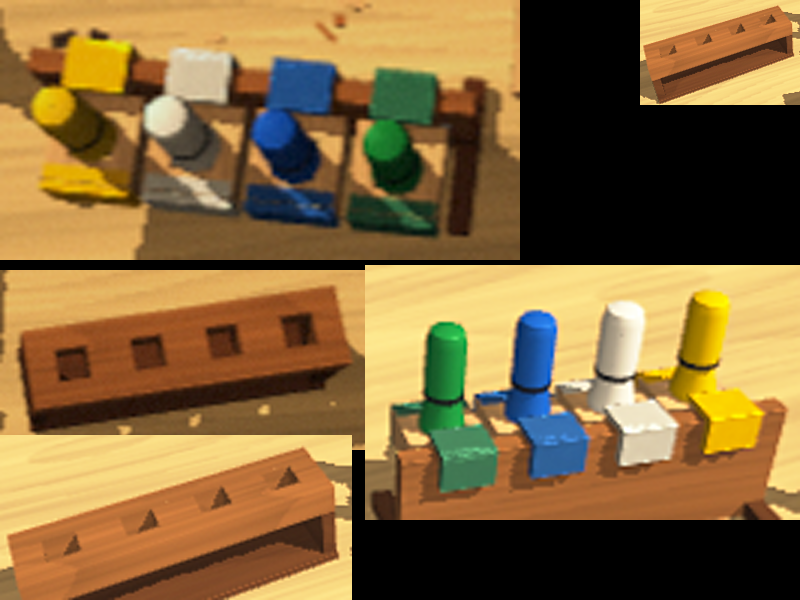

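The crop gives clear handle heads, stand holes and stand corners. I'll triangulate the handles and fit the rail and stand from these pixels.

```bash
cat > fit0.py <<'E'
from h import *
dt=imaging.get_image("top");ds=imaging.get_image("scene")
cv=lambda L,k,x0,y0,X,Y:(np.array(L,float)-[X,Y]+.5)/k-.5+[x0,y0]
ht=cv([(53,105),(166,115),(274,130),(385,140)],4,120,155,0,0)
hs=cv([(710,309),(625,320),(537,329),(446,340)],3,275,140,365,265)
for n,a,b in zip("YWBG",ht,hs):
    r=least_squares(lambda p:np.r_[proj(dt,p)[0]-a,proj(ds,p)[0]-b],[.6,.1,.15]);print(n,r.x.round(4),r.fun.round(1))
Y=np.array([99,33,-33,-99])/1000
def pl(p,L): c,s=np.cos(p[2]),np.sin(p[2]);L=np.array(L);return np.c_[p[0]+c*L[:,0]-s*L[:,1],p[1]+s*L[:,0]+c*L[:,1],np.full(len(L),p[3])]
H=np.c_[0*Y,Y];C=np.array([[.035,.138],[.035,-.138],[-.035,-.138],[-.035,.138]])
pt=cv([(72,364),(148,352),(223,341),(298,330)],3,265,160,0,270)
ct=cv([(22,333),(335,288)],3,265,160,0,270)
cs=np.array([[371,342],[172,412],[150,361],[350,304]])
cs=(cs+.5)/1.5-.5
f=lambda p:np.r_[(proj(dt,pl(p,H))-pt).ravel(),(proj(dt,pl(p,C[:2]))-ct).ravel(),(proj(ds,pl(p,C))-cs).ravel()]
r=least_squares(f,[.6,-.2,.1,.085]);print("stand",r.x.round(4),r.fun.reshape(-1,2).round(1).tolist())
print(pl(r.x,H).round(4))
E
python3 fit0.py
```

```text
Y [0.5757 0.2734 0.1573] [ 0.3  0.2  0.3 -0.1]
W [0.565  0.2067 0.1577] [ 0.  0.  0. -0.]
B [0.551  0.1425 0.1578] [ 0.1  0.   0.1 -0. ]
G [0.5398 0.0765 0.1585] [ 0.2  0.1  0.2 -0. ]
stand [ 0.5512 -0.2006  0.0803  0.0718] [[-1.1, 0.2], [-1.5, 0.5], [-1.7, 0.4], [-2.1, 0.4], [-1.3, -0.1], [-2.8, -0.4], [0.9, -4.3], [-8.5, -3.8], [0.7, 5.8], [0.7, 2.9]]
[[ 0.5433 -0.102   0.0718]
 [ 0.5486 -0.1678  0.0718]
 [ 0.5539 -0.2335  0.0718]
 [ 0.5592 -0.2993  0.0718]]
```

```bash
sed -i 's/(proj(ds,pl(p,C))-cs).ravel()/(proj(ds,pl(p,C[2:]))-cs[2:]).ravel()/' fit0.py; python3 fit0.py | tail -5
```

```text
stand [ 0.5489 -0.2022  0.0662  0.0815] [[-0.2, -0.3], [-0.3, 0.3], [-0.2, 0.5], [-0.2, 0.8], [-0.4, -0.9], [-0.6, -0.0], [-1.4, 0.7], [0.1, -0.8]]
[[ 0.5423 -0.1034  0.0815]
 [ 0.5467 -0.1692  0.0815]
 [ 0.5511 -0.2351  0.0815]
 [ 0.5554 -0.301   0.0815]]
```

>>> {"name": "arm_command", "arguments": {"increments": [{"slide": [0.036, -0.017, -0.002], "spin": -6, "gripper": 1}, {"slide": [0.072, -0.034, -0.004], "spin": -12, "gripper": 1}, {"slide": [0.108, -0.05, -0.007], "spin": -18, "gripper": 1}, {"slide": [0.143, -0.067, -0.009], "spin": -24, "gripper": 1}, {"slide": [0.179, -0.084, -0.011], "spin": -30, "gripper": 1}, {"slide": [0.215, -0.1, -0.013], "spin": -36, "gripper": 1}, {"slide": [0.25, -0.117, -0.016], "spin": -42, "gripper": 1}, {"slide": [0.286, -0.133, -0.018], "spin": -48, "gripper": 1}]}}

```text
t: 1.12
tool_pos: [0.4394, -0.3613, 0.3224]
tool_rot: [2.596, 1.768, 0.0]
contact_force: [0.2, -1.0, 0.1]
opening: 0.0853
grip_force: 0.0
```

>>> {"name": "arm_command", "arguments": {"increments": [{"slide": [0.036, 0.015, -0.002], "spin": -6, "gripper": 1}, {"slide": [0.072, 0.03, -0.005], "spin": -12, "gripper": 1}, {"slide": [0.11, 0.046, -0.008], "spin": -18, "gripper": 1}, {"slide": [0.146, 0.062, -0.01], "spin": -21.7, "gripper": 1}, {"slide": [0.146, 0.062, -0.01], "spin": -21.7, "gripper": 1}, {"slide": [0.146, 0.062, -0.01], "spin": -21.7, "gripper": 1}]}}

```text
t: 1.62
tool_pos: [0.5513, -0.2486, 0.332]
tool_rot: [2.219, 2.223, -0.0]
contact_force: [0.9, 0.5, 0.1]
opening: 0.0857
grip_force: 0.0
```

```bash
cat > snap.py <<'E'
import sys,pickle
from h import *
o=status.get_obs();d=imaging.get_image("wrist");n=sys.argv[1]
pickle.dump((d,o["tool_pos"],o["tool_rot"]),open(n+".pkl","wb"))
print(o["tool_pos"].round(4),o["tool_rot"].round(4),o["q"].round(2))
cv2.imwrite(f"pics/{n}.png",cv2.resize(d["frame"][...,::-1],None,fx=1.5,fy=1.5,interpolation=cv2.INTER_CUBIC))
E
python3 snap.py w1
```

```text
[ 0.5513 -0.2486  0.332 ] [ 2.2192e+00  2.2234e+00 -3.0000e-04] [-0.55 -0.01  1.63 -0.    1.52 -0.55]
```

View pics/w1.png

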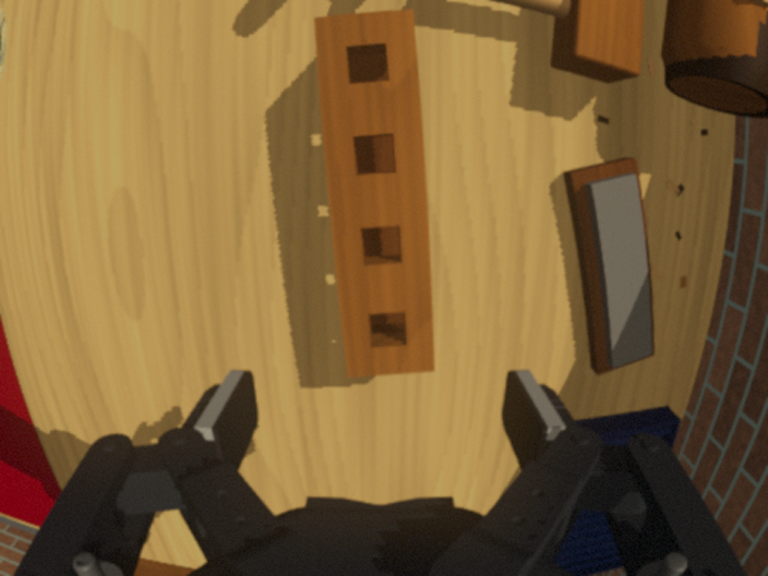

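Stand holes appear at (367,62), (375,154), (381,245) and (388,329). I'll take a second view 0.1 m further along, then one over the rail.

>>> {"name": "arm_command", "arguments": {"increments": [{"slide": [0.04, 0, 0], "spin": 0, "gripper": 1}, {"slide": [0.08, 0, 0], "spin": 0, "gripper": 1}, {"slide": [0.1, 0, 0], "spin": 0, "gripper": 1}, {"slide": [0.1, 0, 0], "spin": 0, "gripper": 1}, {"slide": [0.1, 0, 0], "spin": 0, "gripper": 1}]}}

```text
t: 2.08
tool_pos: [0.5497, -0.1508, 0.332]
tool_rot: [2.223, 2.219, -0.001]
contact_force: [0.6, -0.4, -0.5]
opening: 0.0854
grip_force: 0.0
```

```bash
python3 snap.py w2
```

```text
[ 0.5497 -0.1508  0.332 ] [ 2.2232e+00  2.2188e+00 -8.0000e-04] [-0.4  -0.09  1.71 -0.    1.52 -0.4 ]
```

>>> {"name": "arm_command", "arguments": {"increments": [{"slide": [0.04, 0, 0], "spin": 0, "gripper": 1}, {"slide": [0.08, 0, 0], "spin": 0, "gripper": 1}, {"slide": [0.12, 0, 0], "spin": 0, "gripper": 1}, {"slide": [0.15, 0, 0], "spin": 0, "gripper": 1}, {"slide": [0.15, 0, 0], "spin": 0, "gripper": 1}, {"slide": [0.15, 0, 0], "spin": 0, "gripper": 1}]}}

```text
t: 2.63
tool_pos: [0.5506, -0.0008, 0.3319]
tool_rot: [2.222, 2.22, -0.001]
contact_force: [0.2, -0.6, 0.7]
opening: 0.0856
grip_force: 0.0
```

```bash
python3 snap.py w3
```

```text
[ 0.5506 -0.0008  0.3319] [ 2.2225e+00  2.2196e+00 -8.0000e-04] [-0.14 -0.14  1.75 -0.    1.53 -0.13]
```

>>> {"name": "arm_command", "arguments": {"increments": [{"slide": [0.04, 0, 0], "spin": 0, "gripper": 1}, {"slide": [0.08, 0, 0], "spin": 0, "gripper": 1}, {"slide": [0.12, 0, 0], "spin": 0, "gripper": 1}, {"slide": [0.12, 0, 0], "spin": 0, "gripper": 1}, {"slide": [0.12, 0, 0], "spin": 0, "gripper": 1}]}}

```text
t: 3.1
tool_pos: [0.5511, 0.1193, 0.3317]
tool_rot: [2.223, 2.22, -0.001]
contact_force: [0.6, -0.2, -0.1]
opening: 0.0853
grip_force: 0.0
```

```bash
python3 snap.py w4
```

```text
[0.5511 0.1193 0.3317] [ 2.2225e+00  2.2199e+00 -1.2000e-03] [ 0.08 -0.11  1.72 -0.    1.53  0.08]
```

View pics/w2.png

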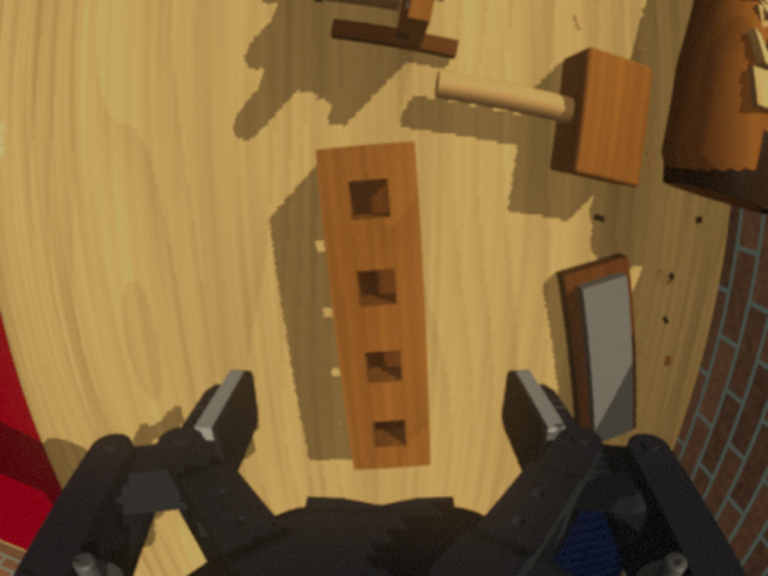

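View pics/w3.png

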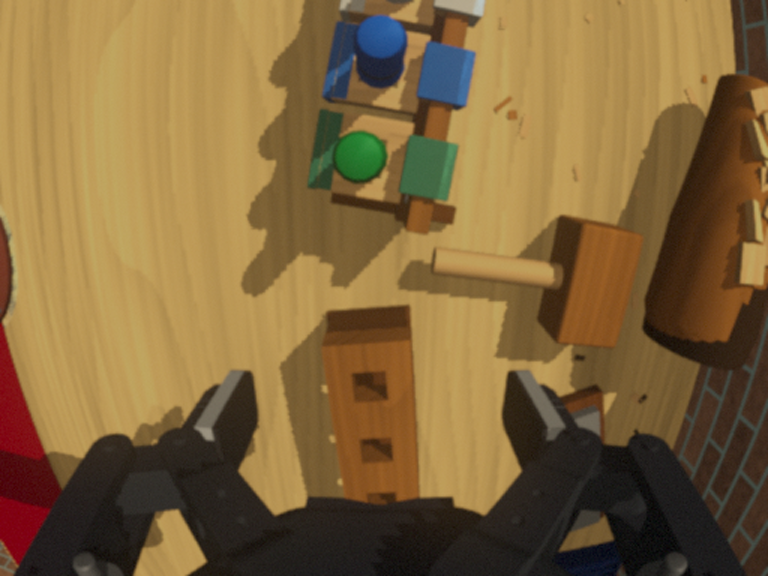

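View pics/w4.png

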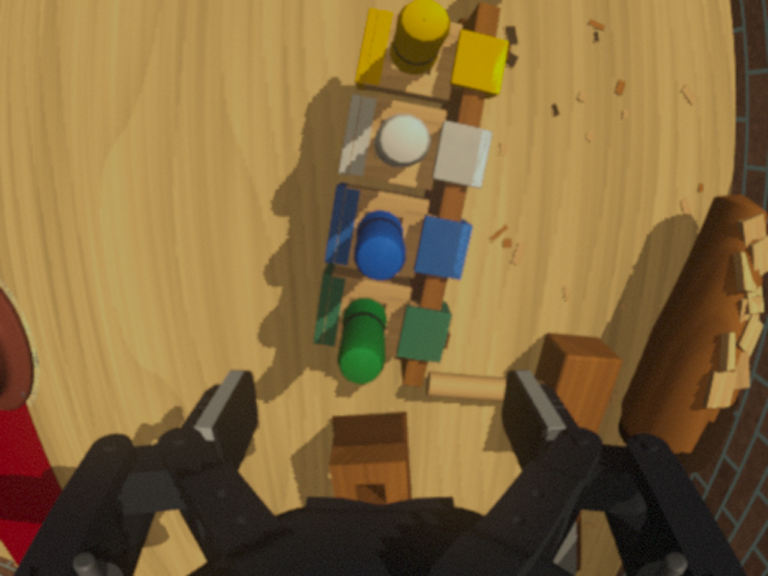

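The wrist views show the stand holes again in w2, at (369,198), (377,287), (383,366) and (389,433). They also show the handle domes in w3 (blue (381,41), green (360,157)) and w4 (yellow (425,23), white (404,139), blue (380,255), green (362,359)). Next is a joint fit.

```bash
cat > fit1.py <<'E'
import pickle
from h import *
exec(open("fit0.py").read().split("for n,a,b")[0])
W={k:pickle.load(open(k+".pkl","rb")) for k in("w1","w2","w3","w4")}
S=lambda L:(np.array(L,float)+.5)/1.5-.5
wp=lambda k,P:wproj(*W[k],P)
exec("\n".join(l for l in open("fit0.py").read().split("\n") if l.startswith(("Y=","def pl","H=","pt="))))
h1=S([(367,62),(375,154),(381,245),(388,329)]);h2=S([(369,198),(377,287),(383,366),(389,433)]);h3=S([(370,386),(376,449)])
f=lambda p:np.r_[(wp("w1",pl(p,H))-h1).ravel(),(wp("w2",pl(p,H))-h2).ravel(),(wp("w3",pl(p,H[:2]))-h3).ravel()]
ft=lambda p:np.r_[f(p),(proj(dt,pl(p,H))-pt).ravel()]
for g in(f,ft):
    r=least_squares(g,[.55,-.2,.07,.085]);print("stand",r.x.round(4),r.fun.reshape(-1,2).round(1).tolist())
print(pl(r.x,H).round(4).tolist())
g3={2:(381,41),3:(360,157)};g4=[(425,23),(404,139),(380,255),(362,359)]
for i,n in enumerate("YWBG"):
    fw=lambda p:np.r_[wp("w4",p)[0]-S(g4[i])]
    if i in g3: fw=lambda p:np.r_[wp("w4",p)[0]-S(g4[i]),wp("w3",p)[0]-S(g3[i])]
    fa=lambda p:np.r_[fw(p),proj(dt,p)[0]-ht[i],proj(ds,p)[0]-hs[i]]
    for q in ((fw,) if i in g3 else())+(fa,):
        r=least_squares(q,[.55,.15,.157]);print(n,r.x.round(4),r.fun.round(1))
E
python3 fit1.py
```

```text
stand [ 0.55   -0.2034  0.0775  0.0846] [[0.3, 0.3], [-0.3, -0.3], [0.3, -0.2], [-0.2, -0.0], [0.2, 0.2], [-0.2, -0.1], [0.2, -0.1], [-0.0, -0.1], [-0.4, -0.0], [0.0, 0.4]]
stand [ 0.5499 -0.2033  0.0775  0.0844] [[0.3, 0.3], [-0.4, -0.4], [0.2, -0.3], [-0.3, -0.1], [0.1, 0.1], [-0.3, -0.2], [0.2, -0.2], [-0.1, -0.2], [-0.4, -0.1], [-0.0, 0.3], [0.4, -0.6], [0.3, -0.3], [0.4, -0.3], [0.4, -0.4]]
[[0.5423, -0.1046, 0.0844], [0.5474, -0.1704, 0.0844], [0.5525, -0.2362, 0.0844], [0.5576, -0.302, 0.0844]]
Y [0.5756 0.2719 0.1574] [ 0.1 -0.5  1.   0.2 -0.3  0. ]
W [0.5642 0.2055 0.158 ] [ 0.3 -0.3  0.5  0.3 -0.6 -0.2]
B [0.5512 0.1404 0.1565] [ 0.1  0.  -0.1 -0. ]
B [0.5512 0.1407 0.1577] [ 0.1  0.  -0.  -0.6  0.9 -0.1 -0.7  0.3]
G [0.54   0.0752 0.1558] [-0.2  0.   0.2 -0. ]
G [0.5401 0.0757 0.1577] [-0.2  0.4  0.1 -0.6  0.5  0.  -0.1  0.4]
```

Stand and gouges are located to about 1 mm, with heights matching the text. I'll grasp green first, then work right to left.

>>> {"name": "arm_command", "arguments": {"increments": [{"slide": [-0.03, -0.008, 0], "spin": 0, "gripper": 1}, {"slide": [-0.044, -0.011, 0.01], "spin": 0, "gripper": 1}, {"slide": [-0.044, -0.011, 0.04], "spin": 0, "gripper": 1}, {"slide": [-0.044, -0.011, 0.07], "spin": 0, "gripper": 1}, {"slide": [-0.044, -0.011, 0.1], "spin": 0, "gripper": 1}, {"slide": [-0.044, -0.011, 0.125], "spin": 0, "gripper": 1}, {"slide": [-0.044, -0.011, 0.138], "spin": 0, "gripper": 1}, {"slide": [-0.044, -0.011, 0.138], "spin": 0, "gripper": 1}]}}

```text
t: 3.92
tool_pos: [0.5377, 0.0742, 0.19]
tool_rot: [-2.222, -2.214, 0.008]
contact_force: [0.1, 0.2, -0.5]
opening: 0.0854
grip_force: 0.0
```

>>> {"name": "arm_command", "arguments": {"increments": [{"slide": [0, 0, 0], "spin": 0, "gripper": -1}, {"slide": [0, 0, 0], "spin": 0, "gripper": -1}, {"slide": [0, 0, 0], "spin": 0, "gripper": -1}, {"slide": [0, 0, 0], "spin": 0, "gripper": -1}, {"slide": [0, 0, 0], "spin": 0, "gripper": -1}, {"slide": [0, 0, 0], "spin": 0, "gripper": -1}, {"slide": [0, 0, 0], "spin": 0, "gripper": -1}, {"slide": [0, 0, 0], "spin": 0, "gripper": -1}], "newtons": 40}}

```text
t: 4.58
tool_pos: [0.5405, 0.0758, 0.1957]
tool_rot: [2.221, 2.219, 0.003]
contact_force: [-0.5, 0.2, 6.2]
opening: 0.0291
grip_force: 39.2
```

>>> {"name": "arm_command", "arguments": {"increments": [{"slide": [0, 0, -0.015], "spin": 0, "gripper": -1}, {"slide": [0, 0, -0.04], "spin": 0, "gripper": -1}, {"slide": [0, 0, -0.07], "spin": 0, "gripper": -1}, {"slide": [0, 0, -0.1], "spin": 0, "gripper": -1}, {"slide": [-0.005, 0, -0.11], "spin": 0, "gripper": -1}, {"slide": [-0.03, 0.001, -0.11], "spin": 0, "gripper": -1}, {"slide": [-0.065, 0.003, -0.11], "spin": 0, "gripper": -1}, {"slide": [-0.1, 0.005, -0.11], "spin": 0, "gripper": -1}]}}

```text
t: 5.25
tool_pos: [0.544, -0.025, 0.3029]
tool_rot: [-2.22, -2.222, 0.001]
contact_force: [-0.3, -0.2, -1.1]
opening: 0.0293
grip_force: 39.7
```

>>> {"name": "arm_command", "arguments": {"increments": [{"slide": [-0.038, 0.002, 0], "spin": 0, "gripper": -1}, {"slide": [-0.076, 0.004, 0], "spin": 0, "gripper": -1}, {"slide": [-0.114, 0.006, 0], "spin": 0, "gripper": -1}, {"slide": [-0.15, 0.007, 0], "spin": 0, "gripper": -1}, {"slide": [-0.188, 0.008, 0], "spin": 0, "gripper": -1}, {"slide": [-0.226, 0.01, 0], "spin": 0, "gripper": -1}, {"slide": [-0.26, 0.012, 0], "spin": 0, "gripper": -1}, {"slide": [-0.275, 0.012, 0], "spin": 0, "gripper": -1}]}}

```text
t: 5.92
tool_pos: [0.5551, -0.3033, 0.3019]
tool_rot: [-2.226, -2.215, 0.003]
contact_force: [-0.1, 1.1, -2.1]
opening: 0.0292
grip_force: 39.7
```

```bash
python3 snap.py w5
```

```text
[ 0.5551 -0.3033  0.3019] [-2.2259 -2.2152  0.0026] [-0.62  0.07  1.6  -0.    1.47 -0.61]
```

View pics/w5.png

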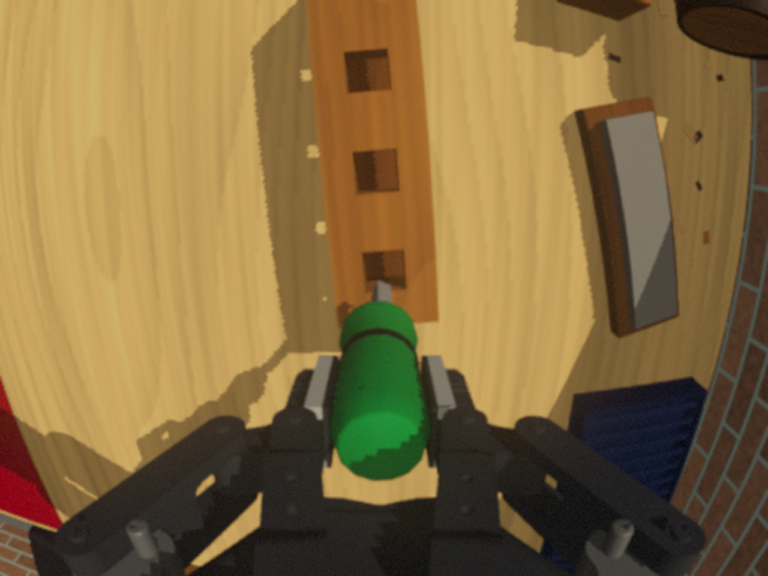

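Green is held upright, with the blade tip at (383,283) above the last hole. I'll check the model against this view.

```bash
cat > chk.py <<'E'
import sys,pickle
from h import *
d,p,r=pickle.load(open(sys.argv[1]+".pkl","rb"));M=R.from_rotvec(r).as_matrix()
for n,z in(("dome",.038),("shoulder",.111),("tip",.181)):
    print(n,[ (wproj(d,p,r,p+M@np.array([dx,0,z]))[0]*1.5+.25).round(0).tolist() for dx in(-.004,0,.004)])
o=status.get_obs();print(o["tool_pos"].round(4))
E
python3 chk.py w5
```

```text
dome [[380.0, 442.0], [380.0, 431.0], [380.0, 420.0]]
shoulder [[380.0, 343.0], [380.0, 335.0], [380.0, 326.0]]
tip [[380.0, 294.0], [380.0, 288.0], [380.0, 281.0]]
[ 0.5549 -0.3041  0.3019]
```

>>> {"name": "arm_command", "arguments": {"increments": [{"slide": [0, 0, 0], "spin": 0, "gripper": -1}, {"slide": [0, 0, 0], "spin": 0, "gripper": -1}]}}

```text
t: 6.13
tool_pos: [0.5557, -0.2986, 0.3027]
tool_rot: [-2.221, -2.218, -0.0]
contact_force: [-0.5, -0.0, -0.4]
opening: 0.0288
grip_force: 39.7
```

>>> {"name": "arm_command", "arguments": {"increments": [{"slide": [-0.0034, 0.002, 0.01], "spin": 0, "gripper": -1}, {"slide": [-0.0034, 0.002, 0.03], "spin": 0, "gripper": -1}, {"slide": [-0.0034, 0.002, 0.035], "spin": 0, "gripper": -1}, {"slide": [-0.0034, 0.002, 0.055], "spin": 0, "gripper": -1}, {"slide": [-0.0034, 0.002, 0.075], "spin": 0, "gripper": -1}, {"slide": [-0.0034, 0.002, 0.09], "spin": 0, "gripper": -1}, {"slide": [-0.0034, 0.002, 0.1], "spin": 0, "gripper": -1}, {"slide": [-0.0034, 0.002, 0.105], "spin": 0, "gripper": -1}]}}

```text
t: 6.8
tool_pos: [0.5574, -0.3016, 0.1965]
tool_rot: [-2.22, -2.218, 0.001]
contact_force: [-0.4, -0.1, -1.6]
opening: 0.0295
grip_force: 39.7
```

>>> {"name": "arm_command", "arguments": {"increments": [{"slide": [0, 0, 0], "spin": 0, "gripper": -1}, {"slide": [0, 0, 0.001], "spin": 0, "gripper": -1}, {"slide": [0, 0, 0.001], "spin": 0, "gripper": -1}]}}

```text
t: 7.05
tool_pos: [0.5586, -0.303, 0.1992]
tool_rot: [2.222, 2.218, 0.001]
contact_force: [0.2, -0.5, -1.3]
opening: 0.0293
grip_force: 39.7
```

>>> {"name": "arm_command", "arguments": {"increments": [{"slide": [0, 0, 0.002], "spin": 0, "gripper": -1}, {"slide": [0, 0, 0.003], "spin": 0, "gripper": -1}, {"slide": [0, 0, 0.004], "spin": 0, "gripper": -1}, {"slide": [0, 0, 0.004], "spin": 0, "gripper": -1}, {"slide": [0, 0, 0.004], "spin": 0, "gripper": -1}]}}

```text
t: 7.47
tool_pos: [0.5585, -0.3031, 0.1957]
tool_rot: [2.222, 2.218, 0.0]
contact_force: [-2.6, 0.8, 6.5]
opening: 0.0289
grip_force: 40.2
```

>>> {"name": "arm_command", "arguments": {"increments": [{"slide": [0, 0, 0], "spin": 0, "gripper": 1}, {"slide": [0, 0, 0], "spin": 0, "gripper": 1}, {"slide": [0, 0, 0], "spin": 0, "gripper": 1}, {"slide": [0, 0, 0], "spin": 0, "gripper": 1}, {"slide": [0, 0, 0], "spin": 0, "gripper": 1}, {"slide": [0, 0, 0], "spin": 0, "gripper": 1}]}}

```text
t: 7.97
tool_pos: [0.558, -0.3026, 0.1936]
tool_rot: [-2.223, -2.22, 0.0]
contact_force: [0.8, 0.3, 0.9]
opening: 0.0854
grip_force: 0.0
```

>>> {"name": "arm_command", "arguments": {"increments": [{"slide": [0, 0, -0.02], "spin": 0, "gripper": 1}, {"slide": [0, 0, -0.05], "spin": 0, "gripper": 1}, {"slide": [0, 0, -0.085], "spin": 0, "gripper": 1}, {"slide": [0.01, 0, -0.11], "spin": 0, "gripper": 1}, {"slide": [0.045, -0.001, -0.11], "spin": 0, "gripper": 1}, {"slide": [0.085, -0.002, -0.11], "spin": 0, "gripper": 1}, {"slide": [0.12, -0.002, -0.11], "spin": 0, "gripper": 1}, {"slide": [0.12, -0.002, -0.11], "spin": 0, "gripper": 1}]}}

```text
t: 8.63
tool_pos: [0.5562, -0.1779, 0.3041]
tool_rot: [-2.217, -2.224, -0.003]
contact_force: [0.3, -0.5, -0.0]
opening: 0.0854
grip_force: 0.0
```

```bash
python3 - <<'E'
from h import *
np.random.seed(0)
t=imaging.get_image("top");print(status.get_obs()["tool_pos"].round(4))
f=t["frame"][130:230,110:400];cv2.imwrite("pics/t2.png",cv2.resize(f[...,::-1],None,fx=2.7,fy=2.7,interpolation=cv2.INTER_CUBIC))
for n,p in(("axis top .157",(.5576,-.302,.157)),("shoulder",(.5576,-.302,.085))):print(n,((proj(t,p)[0]-[110,130]+.5)*2.7).round(0))
E
```

```text
[ 0.5563 -0.1802  0.3041]
axis top .157 [711. 114.]
shoulder [688. 134.]
```

View pics/t2.png

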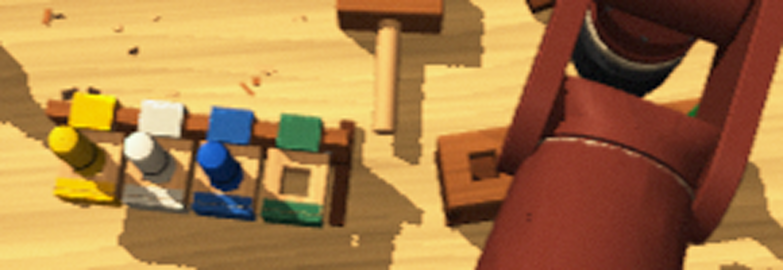

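Green is out of its holder, but the arm hides the stand, so I'll check it later. Blue is next.

>>> {"name": "arm_command", "arguments": {"increments": [{"slide": [0.04, -0.001, 0], "spin": 0, "gripper": 1}, {"slide": [0.08, -0.001, 0], "spin": 0, "gripper": 1}, {"slide": [0.12, -0.002, 0], "spin": 0, "gripper": 1}, {"slide": [0.16, -0.003, 0], "spin": 0, "gripper": 1}, {"slide": [0.2, -0.003, 0], "spin": 0, "gripper": 1}, {"slide": [0.24, -0.004, 0], "spin": 0, "gripper": 1}, {"slide": [0.28, -0.005, 0], "spin": 0, "gripper": 1}, {"slide": [0.31, -0.005, 0], "spin": 0, "gripper": 1}]}}

```text
t: 9.35
tool_pos: [0.5518, 0.1291, 0.3039]
tool_rot: [2.223, 2.22, 0.001]
contact_force: [0.2, 0.0, 0.5]
opening: 0.0856
grip_force: 0.0
```

>>> {"name": "arm_command", "arguments": {"increments": [{"slide": [0.011, 0, 0], "spin": 0, "gripper": 1}, {"slide": [0.011, 0, 0], "spin": 0, "gripper": 1}, {"slide": [0.011, 0, 0], "spin": 0, "gripper": 1}, {"slide": [0.011, 0, 0], "spin": 0, "gripper": 1}]}}

```text
t: 9.68
tool_pos: [0.5521, 0.1367, 0.3037]
tool_rot: [2.225, 2.218, -0.001]
contact_force: [0.2, 0.0, -0.1]
opening: 0.0854
grip_force: 0.0
```

>>> {"name": "arm_command", "arguments": {"increments": [{"slide": [0.003, -0.001, 0.02], "spin": 0, "gripper": 1}, {"slide": [0.003, -0.001, 0.05], "spin": 0, "gripper": 1}, {"slide": [0.003, -0.001, 0.08], "spin": 0, "gripper": 1}, {"slide": [0.003, -0.001, 0.1], "spin": 0, "gripper": 1}, {"slide": [0.003, -0.001, 0.108], "spin": 0, "gripper": 1}, {"slide": [0.003, -0.001, 0.108], "spin": 0, "gripper": 1}, {"slide": [0.003, -0.001, 0.108], "spin": 0, "gripper": 1}]}}

```text
t: 10.27
tool_pos: [0.5513, 0.1403, 0.1966]
tool_rot: [2.225, 2.218, 0.001]
contact_force: [-0.3, -0.0, 0.9]
opening: 0.0856
grip_force: 0.0
```

>>> {"name": "arm_command", "arguments": {"increments": [{"slide": [0, 0, 0], "spin": 0, "gripper": -1}, {"slide": [0, 0, 0], "spin": 0, "gripper": -1}, {"slide": [0, 0, 0], "spin": 0, "gripper": -1}, {"slide": [0, 0, 0], "spin": 0, "gripper": -1}, {"slide": [0, 0, 0], "spin": 0, "gripper": -1}, {"slide": [0, 0, 0], "spin": 0, "gripper": -1}, {"slide": [0, 0, 0], "spin": 0, "gripper": -1}, {"slide": [0, 0, 0], "spin": 0, "gripper": -1}], "newtons": 40}}

```text
t: 10.93
tool_pos: [0.5511, 0.1414, 0.1969]
tool_rot: [2.222, 2.219, 0.001]
contact_force: [-1.5, -0.9, 5.6]
opening: 0.0293
grip_force: 39.3
```

>>> {"name": "arm_command", "arguments": {"increments": [{"slide": [0, 0, -0.015], "spin": 0, "gripper": -1}, {"slide": [0, 0, -0.04], "spin": 0, "gripper": -1}, {"slide": [0, 0, -0.07], "spin": 0, "gripper": -1}, {"slide": [0, 0, -0.1], "spin": 0, "gripper": -1}, {"slide": [-0.005, 0, -0.11], "spin": 0, "gripper": -1}, {"slide": [-0.03, 0, -0.11], "spin": 0, "gripper": -1}, {"slide": [-0.065, 0, -0.11], "spin": 0, "gripper": -1}, {"slide": [-0.1, 0, -0.11], "spin": 0, "gripper": -1}]}}

```text
t: 11.6
tool_pos: [0.5501, 0.0406, 0.3046]
tool_rot: [-2.22, -2.222, 0.001]
contact_force: [0.3, 0.4, -1.2]
opening: 0.0292
grip_force: 39.6
```

>>> {"name": "arm_command", "arguments": {"increments": [{"slide": [-0.038, 0, 0], "spin": 0, "gripper": -1}, {"slide": [-0.076, 0, 0], "spin": 0, "gripper": -1}, {"slide": [-0.114, 0.001, 0], "spin": 0, "gripper": -1}, {"slide": [-0.15, 0.001, 0], "spin": 0, "gripper": -1}, {"slide": [-0.188, 0.001, 0], "spin": 0, "gripper": -1}, {"slide": [-0.226, 0.001, 0], "spin": 0, "gripper": -1}, {"slide": [-0.26, 0.001, 0], "spin": 0, "gripper": -1}, {"slide": [-0.275, 0.001, 0], "spin": 0, "gripper": -1}]}}

```text
t: 12.27
tool_pos: [0.55, -0.2375, 0.3039]
tool_rot: [-2.226, -2.215, 0.003]
contact_force: [0.5, 0.4, -1.0]
opening: 0.029
grip_force: 39.6
```

>>> {"name": "arm_command", "arguments": {"increments": [{"slide": [0, 0, 0], "spin": 0, "gripper": -1}, {"slide": [0, 0, 0], "spin": 0, "gripper": -1}, {"slide": [0, 0, 0], "spin": 0, "gripper": -1}, {"slide": [0, 0, 0], "spin": 0, "gripper": -1}]}}

```text
t: 12.6
tool_pos: [0.5513, -0.2322, 0.3055]
tool_rot: [-2.22, -2.221, -0.0]
contact_force: [-0.4, 0.0, 0.1]
opening: 0.0288
grip_force: 39.6
```

```bash
python3 snap.py w6; python3 chk.py w6
```

```text
[ 0.5513 -0.2322  0.3055] [-2.2204e+00 -2.2212e+00 -3.0000e-04] [-0.52 -0.01  1.67  0.    1.48 -0.52]
dome [[380.0, 442.0], [380.0, 431.0], [380.0, 420.0]]
shoulder [[380.0, 343.0], [380.0, 335.0], [380.0, 326.0]]
tip [[380.0, 294.0], [380.0, 288.0], [380.0, 281.0]]
[ 0.5513 -0.2322  0.3057]
```

View pics/w6.png

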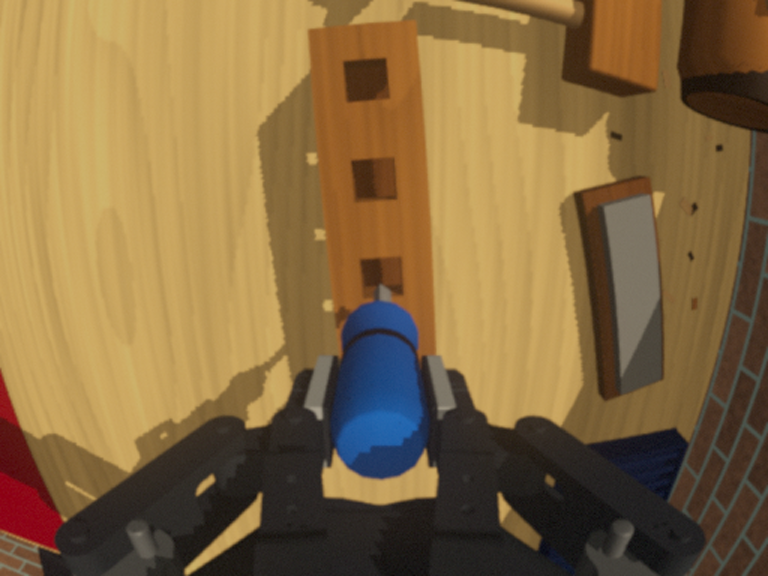

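Blue is held well, with its tip at (383,290) near hole 3. I'll descend with a small correction.

>>> {"name": "arm_command", "arguments": {"increments": [{"slide": [-0.0035, 0.0013, 0.01], "spin": 0, "gripper": -1}, {"slide": [-0.0035, 0.0013, 0.03], "spin": 0, "gripper": -1}, {"slide": [-0.0035, 0.0013, 0.035], "spin": 0, "gripper": -1}, {"slide": [-0.0035, 0.0013, 0.055], "spin": 0, "gripper": -1}, {"slide": [-0.0035, 0.0013, 0.075], "spin": 0, "gripper": -1}, {"slide": [-0.0035, 0.0013, 0.09], "spin": 0, "gripper": -1}, {"slide": [-0.0035, 0.0013, 0.1], "spin": 0, "gripper": -1}, {"slide": [-0.0035, 0.0013, 0.105], "spin": 0, "gripper": -1}]}}

```text
t: 13.32
tool_pos: [0.5517, -0.2364, 0.1986]
tool_rot: [-2.22, -2.218, 0.001]
contact_force: [-0.3, 0.4, -1.7]
opening: 0.0287
grip_force: 39.6
```

>>> {"name": "arm_command", "arguments": {"increments": [{"slide": [0, 0, 0], "spin": 0, "gripper": -1}, {"slide": [0, 0, 0.002], "spin": 0, "gripper": -1}, {"slide": [0, 0, 0.004], "spin": 0, "gripper": -1}, {"slide": [0, 0, 0.006], "spin": 0, "gripper": -1}, {"slide": [0, 0, 0.006], "spin": 0, "gripper": -1}, {"slide": [0, 0, 0.006], "spin": 0, "gripper": -1}]}}

```text
t: 13.82
tool_pos: [0.5532, -0.2376, 0.197]
tool_rot: [2.221, 2.218, 0.001]
contact_force: [-1.2, 1.4, 5.3]
opening: 0.0293
grip_force: 39.9
```

>>> {"name": "arm_command", "arguments": {"increments": [{"slide": [0, 0, 0], "spin": 0, "gripper": 1}, {"slide": [0, 0, 0], "spin": 0, "gripper": 1}, {"slide": [0, 0, 0], "spin": 0, "gripper": 1}, {"slide": [0, 0, 0], "spin": 0, "gripper": 1}, {"slide": [0, 0, 0], "spin": 0, "gripper": 1}, {"slide": [0, 0, 0], "spin": 0, "gripper": 1}]}}

```text
t: 14.32
tool_pos: [0.5524, -0.2371, 0.1946]
tool_rot: [-2.223, -2.22, 0.0]
contact_force: [-0.2, -0.3, -0.1]
opening: 0.0854
grip_force: 0.0
```

>>> {"name": "arm_command", "arguments": {"increments": [{"slide": [0, 0, -0.02], "spin": 0, "gripper": 1}, {"slide": [0, 0, -0.05], "spin": 0, "gripper": 1}, {"slide": [0, 0, -0.085], "spin": 0, "gripper": 1}, {"slide": [0.01, 0, -0.11], "spin": 0, "gripper": 1}, {"slide": [0.045, 0.001, -0.11], "spin": 0, "gripper": 1}, {"slide": [0.085, 0.002, -0.11], "spin": 0, "gripper": 1}, {"slide": [0.12, 0.003, -0.11], "spin": 0, "gripper": 1}, {"slide": [0.16, 0.004, -0.11], "spin": 0, "gripper": 1}]}}

```text
t: 14.98
tool_pos: [0.5565, -0.0762, 0.3052]
tool_rot: [2.224, 2.218, 0.0]
contact_force: [0.9, -0.1, 0.9]
opening: 0.0854
grip_force: 0.0
```

>>> {"name": "arm_command", "arguments": {"increments": [{"slide": [0.04, 0.001, 0], "spin": 0, "gripper": 1}, {"slide": [0.08, 0.002, 0], "spin": 0, "gripper": 1}, {"slide": [0.12, 0.003, 0], "spin": 0, "gripper": 1}, {"slide": [0.16, 0.004, 0], "spin": 0, "gripper": 1}, {"slide": [0.2, 0.005, 0], "spin": 0, "gripper": 1}, {"slide": [0.24, 0.006, 0], "spin": 0, "gripper": 1}, {"slide": [0.27, 0.006, 0], "spin": 0, "gripper": 1}, {"slide": [0.282, 0.007, 0], "spin": 0, "gripper": 1}]}}

```text
t: 15.65
tool_pos: [0.5634, 0.2085, 0.3048]
tool_rot: [-2.218, -2.223, -0.001]
contact_force: [0.6, -0.7, 0.1]
opening: 0.0857
grip_force: 0.0
```

>>> {"name": "arm_command", "arguments": {"increments": [{"slide": [0, 0, 0], "spin": 0, "gripper": 1}, {"slide": [0, 0, 0], "spin": 0, "gripper": 1}, {"slide": [0, 0, 0], "spin": 0, "gripper": 1}, {"slide": [0, 0, 0], "spin": 0, "gripper": 1}]}}

```text
t: 15.98
tool_pos: [0.5643, 0.2033, 0.3048]
tool_rot: [2.225, 2.217, -0.001]
contact_force: [0.5, -1.1, -0.6]
opening: 0.0854
grip_force: 0.0
```

```bash
python3 - <<'E'
from h import *
t=imaging.get_image("top");print(status.get_obs()["tool_pos"].round(4))
f=t["frame"][130:230,110:400];cv2.imwrite("pics/t3.png",cv2.resize(f[...,::-1],None,fx=2.7,fy=2.7,interpolation=cv2.INTER_CUBIC))
for p in((.5576,-.302,.157),(.5525,-.2362,.157)):print(((proj(t,p)[0]-[110,130]+.5)*2.7).round(0))
E
```

```text
[0.5644 0.2033 0.3049]
[711. 114.]
[638. 124.]
```

View pics/t3.png

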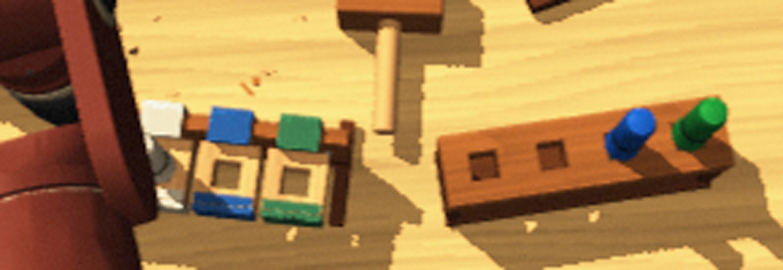

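Blue (head (639,123)) and green (head (711,112)) stand where predicted. White is next.

>>> {"name": "arm_command", "arguments": {"increments": [{"slide": [0.002, 0, 0.02], "spin": 0, "gripper": 1}, {"slide": [0.002, 0, 0.05], "spin": 0, "gripper": 1}, {"slide": [0.002, 0, 0.08], "spin": 0, "gripper": 1}, {"slide": [0.002, 0, 0.1], "spin": 0, "gripper": 1}, {"slide": [0.002, 0, 0.109], "spin": 0, "gripper": 1}, {"slide": [0.002, 0, 0.109], "spin": 0, "gripper": 1}, {"slide": [0.002, 0, 0.109], "spin": 0, "gripper": 1}]}}

```text
t: 16.62
tool_pos: [0.5645, 0.2062, 0.1965]
tool_rot: [2.224, 2.219, 0.001]
contact_force: [-0.2, -0.2, -0.3]
opening: 0.0851
grip_force: 0.0
```

>>> {"name": "arm_command", "arguments": {"increments": [{"slide": [0, 0, 0], "spin": 0, "gripper": -1}, {"slide": [0, 0, 0], "spin": 0, "gripper": -1}, {"slide": [0, 0, 0], "spin": 0, "gripper": -1}, {"slide": [0, 0, 0], "spin": 0, "gripper": -1}, {"slide": [0, 0, 0], "spin": 0, "gripper": -1}, {"slide": [0, 0, 0], "spin": 0, "gripper": -1}, {"slide": [0, 0, 0], "spin": 0, "gripper": -1}, {"slide": [0, 0, 0], "spin": 0, "gripper": -1}], "newtons": 40}}

```text
t: 17.28
tool_pos: [0.5645, 0.2069, 0.1969]
tool_rot: [2.223, 2.219, 0.002]
contact_force: [-1.4, -0.0, 5.0]
opening: 0.0292
grip_force: 39.4
```

>>> {"name": "arm_command", "arguments": {"increments": [{"slide": [0, 0, -0.015], "spin": 0, "gripper": -1}, {"slide": [0, 0, -0.04], "spin": 0, "gripper": -1}, {"slide": [0, 0, -0.07], "spin": 0, "gripper": -1}, {"slide": [0, 0, -0.1], "spin": 0, "gripper": -1}, {"slide": [-0.005, 0, -0.11], "spin": 0, "gripper": -1}, {"slide": [-0.03, -0.001, -0.11], "spin": 0, "gripper": -1}, {"slide": [-0.065, -0.003, -0.11], "spin": 0, "gripper": -1}, {"slide": [-0.1, -0.005, -0.11], "spin": 0, "gripper": -1}]}}

```text
t: 17.95
tool_pos: [0.5584, 0.106, 0.3045]
tool_rot: [-2.22, -2.222, 0.002]
contact_force: [0.8, 0.1, -1.0]
opening: 0.029
grip_force: 39.6
```

>>> {"name": "arm_command", "arguments": {"increments": [{"slide": [-0.038, -0.002, 0], "spin": 0, "gripper": -1}, {"slide": [-0.076, -0.004, 0], "spin": 0, "gripper": -1}, {"slide": [-0.114, -0.006, 0], "spin": 0, "gripper": -1}, {"slide": [-0.15, -0.007, 0], "spin": 0, "gripper": -1}, {"slide": [-0.188, -0.009, 0], "spin": 0, "gripper": -1}, {"slide": [-0.226, -0.01, 0], "spin": 0, "gripper": -1}, {"slide": [-0.26, -0.012, 0], "spin": 0, "gripper": -1}, {"slide": [-0.276, -0.012, 0], "spin": 0, "gripper": -1}]}}

```text
t: 18.62
tool_pos: [0.5453, -0.1729, 0.3039]
tool_rot: [-2.226, -2.215, 0.003]
contact_force: [0.5, 0.8, -0.4]
opening: 0.0291
grip_force: 39.6
```

>>> {"name": "arm_command", "arguments": {"increments": [{"slide": [0, 0, 0], "spin": 0, "gripper": -1}, {"slide": [0, 0, 0], "spin": 0, "gripper": -1}, {"slide": [0, 0, 0], "spin": 0, "gripper": -1}, {"slide": [0, 0, 0], "spin": 0, "gripper": -1}, {"slide": [0, 0, 0], "spin": 0, "gripper": -1}, {"slide": [0, 0, 0], "spin": 0, "gripper": -1}]}}

```text
t: 19.12
tool_pos: [0.5467, -0.1682, 0.3058]
tool_rot: [-2.221, -2.221, -0.0]
contact_force: [-0.6, 0.2, -1.5]
opening: 0.0285
grip_force: 39.6
```

>>> {"name": "arm_command", "arguments": {"increments": [{"slide": [0, 0, 0.01], "spin": 0, "gripper": -1}, {"slide": [0, 0, 0.03], "spin": 0, "gripper": -1}, {"slide": [0, 0, 0.035], "spin": 0, "gripper": -1}, {"slide": [0, 0, 0.055], "spin": 0, "gripper": -1}, {"slide": [0, 0, 0.075], "spin": 0, "gripper": -1}, {"slide": [0, 0, 0.09], "spin": 0, "gripper": -1}, {"slide": [0, 0, 0.1], "spin": 0, "gripper": -1}, {"slide": [0, 0, 0.105], "spin": 0, "gripper": -1}]}}

```text
t: 19.78
tool_pos: [0.5457, -0.1687, 0.1987]
tool_rot: [-2.221, -2.218, 0.002]
contact_force: [-0.5, 0.3, -1.2]
opening: 0.029
grip_force: 39.6
```

>>> {"name": "arm_command", "arguments": {"increments": [{"slide": [0, 0, 0], "spin": 0, "gripper": -1}, {"slide": [0, 0, 0.002], "spin": 0, "gripper": -1}, {"slide": [0, 0, 0.004], "spin": 0, "gripper": -1}, {"slide": [0, 0, 0.006], "spin": 0, "gripper": -1}, {"slide": [0, 0, 0.006], "spin": 0, "gripper": -1}, {"slide": [0, 0, 0.006], "spin": 0, "gripper": -1}]}}

```text
t: 20.28
tool_pos: [0.5473, -0.1695, 0.1969]
tool_rot: [2.221, 2.218, 0.001]
contact_force: [-1.8, 0.6, 7.0]
opening: 0.0288
grip_force: 40.1
```

>>> {"name": "arm_command", "arguments": {"increments": [{"slide": [0, 0, 0], "spin": 0, "gripper": 1}, {"slide": [0, 0, 0], "spin": 0, "gripper": 1}, {"slide": [0, 0, 0], "spin": 0, "gripper": 1}, {"slide": [0, 0, 0], "spin": 0, "gripper": 1}, {"slide": [0, 0, 0], "spin": 0, "gripper": 1}, {"slide": [0, 0, 0], "spin": 0, "gripper": 1}]}}

```text
t: 20.78
tool_pos: [0.5464, -0.1691, 0.1946]
tool_rot: [-2.223, -2.219, 0.0]
contact_force: [-0.1, -0.0, -0.4]
opening: 0.0853
grip_force: 0.0
```

>>> {"name": "arm_command", "arguments": {"increments": [{"slide": [0, 0, -0.02], "spin": 0, "gripper": 1}, {"slide": [0, 0, -0.05], "spin": 0, "gripper": 1}, {"slide": [0, 0, -0.085], "spin": 0, "gripper": 1}, {"slide": [0.01, 0.001, -0.11], "spin": 0, "gripper": 1}, {"slide": [0.045, 0.003, -0.11], "spin": 0, "gripper": 1}, {"slide": [0.085, 0.006, -0.11], "spin": 0, "gripper": 1}, {"slide": [0.12, 0.008, -0.11], "spin": 0, "gripper": 1}, {"slide": [0.16, 0.01, -0.11], "spin": 0, "gripper": 1}]}}

```text
t: 21.45
tool_pos: [0.5567, -0.0082, 0.3052]
tool_rot: [2.224, 2.218, 0.001]
contact_force: [1.0, -0.3, -0.2]
opening: 0.0859
grip_force: 0.0
```

>>> {"name": "arm_command", "arguments": {"increments": [{"slide": [0.04, 0.003, 0], "spin": 0, "gripper": 1}, {"slide": [0.08, 0.005, 0], "spin": 0, "gripper": 1}, {"slide": [0.12, 0.008, 0], "spin": 0, "gripper": 1}, {"slide": [0.16, 0.01, 0], "spin": 0, "gripper": 1}, {"slide": [0.2, 0.013, 0], "spin": 0, "gripper": 1}, {"slide": [0.24, 0.015, 0], "spin": 0, "gripper": 1}, {"slide": [0.27, 0.017, 0], "spin": 0, "gripper": 1}, {"slide": [0.283, 0.018, 0], "spin": 0, "gripper": 1}]}}

```text
t: 22.12
tool_pos: [0.5747, 0.2774, 0.3046]
tool_rot: [-2.218, -2.223, -0.001]
contact_force: [-0.4, -0.2, -0.2]
opening: 0.0854
grip_force: 0.0
```

>>> {"name": "arm_command", "arguments": {"increments": [{"slide": [0, 0, 0], "spin": 0, "gripper": 1}, {"slide": [0, 0, 0], "spin": 0, "gripper": 1}, {"slide": [0, 0, 0], "spin": 0, "gripper": 1}, {"slide": [0, 0, 0], "spin": 0, "gripper": 1}]}}

```text
t: 22.45
tool_pos: [0.5754, 0.2723, 0.3049]
tool_rot: [2.225, 2.218, -0.001]
contact_force: [-1.0, 0.2, 0.5]
opening: 0.0851
grip_force: 0.0
```

>>> {"name": "arm_command", "arguments": {"increments": [{"slide": [-0.001, 0, 0.02], "spin": 0, "gripper": 1}, {"slide": [-0.001, 0, 0.05], "spin": 0, "gripper": 1}, {"slide": [-0.001, 0, 0.08], "spin": 0, "gripper": 1}, {"slide": [-0.001, 0, 0.1], "spin": 0, "gripper": 1}, {"slide": [-0.001, 0, 0.109], "spin": 0, "gripper": 1}, {"slide": [-0.001, 0, 0.109], "spin": 0, "gripper": 1}, {"slide": [-0.001, 0, 0.109], "spin": 0, "gripper": 1}]}}

```text
t: 23.03
tool_pos: [0.5757, 0.2721, 0.1966]
tool_rot: [2.224, 2.218, 0.001]
contact_force: [0.1, -0.9, 0.3]
opening: 0.0853
grip_force: 0.0
```

>>> {"name": "arm_command", "arguments": {"increments": [{"slide": [0, 0, 0], "spin": 0, "gripper": -1}, {"slide": [0, 0, 0], "spin": 0, "gripper": -1}, {"slide": [0, 0, 0], "spin": 0, "gripper": -1}, {"slide": [0, 0, 0], "spin": 0, "gripper": -1}, {"slide": [0, 0, 0], "spin": 0, "gripper": -1}, {"slide": [0, 0, 0], "spin": 0, "gripper": -1}, {"slide": [0, 0, 0], "spin": 0, "gripper": -1}, {"slide": [0, 0, 0], "spin": 0, "gripper": -1}], "newtons": 40}}

```text
t: 23.7
tool_pos: [0.5756, 0.273, 0.1969]
tool_rot: [2.223, 2.22, 0.002]
contact_force: [-1.7, -0.2, 4.9]
opening: 0.029
grip_force: 39.4
```

>>> {"name": "arm_command", "arguments": {"increments": [{"slide": [0, 0, -0.015], "spin": 0, "gripper": -1}, {"slide": [0, 0, -0.04], "spin": 0, "gripper": -1}, {"slide": [0, 0, -0.07], "spin": 0, "gripper": -1}, {"slide": [0, 0, -0.1], "spin": 0, "gripper": -1}, {"slide": [-0.005, 0, -0.11], "spin": 0, "gripper": -1}, {"slide": [-0.03, -0.003, -0.11], "spin": 0, "gripper": -1}, {"slide": [-0.065, -0.006, -0.11], "spin": 0, "gripper": -1}, {"slide": [-0.1, -0.009, -0.11], "spin": 0, "gripper": -1}]}}

```text
t: 24.37
tool_pos: [0.5654, 0.1719, 0.3051]
tool_rot: [-2.221, -2.222, 0.002]
contact_force: [1.2, 0.1, -1.1]
opening: 0.0288
grip_force: 39.7
```

>>> {"name": "arm_command", "arguments": {"increments": [{"slide": [-0.038, -0.004, 0], "spin": 0, "gripper": -1}, {"slide": [-0.076, -0.008, 0], "spin": 0, "gripper": -1}, {"slide": [-0.114, -0.011, 0], "spin": 0, "gripper": -1}, {"slide": [-0.15, -0.014, 0], "spin": 0, "gripper": -1}, {"slide": [-0.188, -0.017, 0], "spin": 0, "gripper": -1}, {"slide": [-0.226, -0.02, 0], "spin": 0, "gripper": -1}, {"slide": [-0.26, -0.023, 0], "spin": 0, "gripper": -1}, {"slide": [-0.2765, -0.024, 0], "spin": 0, "gripper": -1}]}}

```text
t: 25.03
tool_pos: [0.5404, -0.1073, 0.3047]
tool_rot: [-2.226, -2.216, 0.003]
contact_force: [0.7, -0.4, -1.3]
opening: 0.0292
grip_force: 39.7
```

>>> {"name": "arm_command", "arguments": {"increments": [{"slide": [0, 0, 0], "spin": 0, "gripper": -1}, {"slide": [0, 0, 0], "spin": 0, "gripper": -1}, {"slide": [0, 0, 0], "spin": 0, "gripper": -1}, {"slide": [0, 0, 0], "spin": 0, "gripper": -1}, {"slide": [0, 0, 0], "spin": 0, "gripper": -1}, {"slide": [0, 0, 0], "spin": 0, "gripper": -1}]}}

```text
t: 25.53
tool_pos: [0.5418, -0.1027, 0.3058]
tool_rot: [-2.221, -2.222, -0.0]
contact_force: [0.5, 0.3, -1.5]
opening: 0.029
grip_force: 39.7
```

>>> {"name": "arm_command", "arguments": {"increments": [{"slide": [0, 0, 0.01], "spin": 0, "gripper": -1}, {"slide": [0, 0, 0.03], "spin": 0, "gripper": -1}, {"slide": [0, 0, 0.035], "spin": 0, "gripper": -1}, {"slide": [0, 0, 0.055], "spin": 0, "gripper": -1}, {"slide": [0, 0, 0.075], "spin": 0, "gripper": -1}, {"slide": [0, 0, 0.09], "spin": 0, "gripper": -1}, {"slide": [0, 0, 0.1], "spin": 0, "gripper": -1}, {"slide": [0, 0, 0.105], "spin": 0, "gripper": -1}]}}

```text
t: 26.2
tool_pos: [0.5408, -0.1032, 0.1987]
tool_rot: [-2.221, -2.218, 0.002]
contact_force: [0.1, 0.9, -0.6]
opening: 0.0291
grip_force: 39.7
```

>>> {"name": "arm_command", "arguments": {"increments": [{"slide": [0, 0, 0], "spin": 0, "gripper": -1}, {"slide": [0, 0, 0.002], "spin": 0, "gripper": -1}, {"slide": [0, 0, 0.004], "spin": 0, "gripper": -1}, {"slide": [0, 0, 0.006], "spin": 0, "gripper": -1}, {"slide": [0, 0, 0.006], "spin": 0, "gripper": -1}, {"slide": [0, 0, 0.006], "spin": 0, "gripper": -1}]}}

```text
t: 26.7
tool_pos: [0.5425, -0.1039, 0.1969]
tool_rot: [2.221, 2.218, 0.002]
contact_force: [-2.5, -0.6, 6.3]
opening: 0.0292
grip_force: 40.4
```

Yellow is seated. I'll release it, rise, move clear to the left and check.

>>> {"name": "arm_command", "arguments": {"increments": [{"slide": [0, 0, 0], "spin": 0, "gripper": 1}, {"slide": [0, 0, 0], "spin": 0, "gripper": 1}, {"slide": [0, 0, 0], "spin": 0, "gripper": 1}, {"slide": [0, 0, 0], "spin": 0, "gripper": 1}, {"slide": [0, 0, 0], "spin": 0, "gripper": 1}, {"slide": [0, 0, 0], "spin": 0, "gripper": 1}]}}

```text
t: 27.2
tool_pos: [0.5416, -0.1037, 0.1947]
tool_rot: [-2.223, -2.22, 0.0]
contact_force: [-0.4, 0.1, -0.3]
opening: 0.0856
grip_force: 0.0
```

>>> {"name": "arm_command", "arguments": {"increments": [{"slide": [0, 0, -0.02], "spin": 0, "gripper": 1}, {"slide": [0, 0, -0.05], "spin": 0, "gripper": 1}, {"slide": [0, 0, -0.085], "spin": 0, "gripper": 1}, {"slide": [0.01, 0, -0.12], "spin": 0, "gripper": 1}, {"slide": [0.05, 0, -0.13], "spin": 0, "gripper": 1}, {"slide": [0.09, 0, -0.13], "spin": 0, "gripper": 1}, {"slide": [0.13, 0, -0.13], "spin": 0, "gripper": 1}, {"slide": [0.17, 0, -0.13], "spin": 0, "gripper": 1}]}}

```text
t: 27.87
tool_pos: [0.5418, 0.0678, 0.3256]
tool_rot: [2.223, 2.218, 0.002]
contact_force: [0.9, -0.7, 0.3]
opening: 0.0855
grip_force: 0.0
```

>>> {"name": "arm_command", "arguments": {"increments": [{"slide": [0.04, 0, 0], "spin": 0, "gripper": 1}, {"slide": [0.08, 0, 0], "spin": 0, "gripper": 1}, {"slide": [0.12, 0, 0], "spin": 0, "gripper": 1}, {"slide": [0.15, 0, 0], "spin": 0, "gripper": 1}, {"slide": [0.15, 0, 0], "spin": 0, "gripper": 1}, {"slide": [0.15, 0, 0], "spin": 0, "gripper": 1}]}}

```text
t: 28.37
tool_pos: [0.5418, 0.2178, 0.3246]
tool_rot: [-2.22, -2.223, 0.001]
contact_force: [0.2, -0.2, 0.9]
opening: 0.0855
grip_force: 0.0
```

```bash
python3 - <<'E'
from h import *
o=status.get_obs();print(o["tool_pos"].round(3),o["contact_force"].round(1))
t=imaging.get_image("top");s=imaging.get_image("scene")
C=np.zeros((600,800,3),np.uint8)
c=cv2.resize(t["frame"][140:225,250:400],None,fx=3.5,fy=3.5,interpolation=cv2.INTER_CUBIC);C[:c.shape[0],:c.shape[1]]=c
c=cv2.resize(s["frame"][140:240,90:270],None,fx=3,fy=3,interpolation=cv2.INTER_CUBIC);C[300:300+c.shape[0],:c.shape[1]]=c
cv2.imwrite("pics/end.png",C[...,::-1])
H=np.array([[.5423,-.1046],[.5474,-.1704],[.5525,-.2362],[.5576,-.302]])
for z in(.157,.085):
    P=np.c_[H,np.full(4,z)];print(z,((proj(t,P)-[250,140]+.5)*3.5).round(0).tolist(),((proj(s,P)-[90,140]+.5)*3+[0,300]).round(0).tolist())
E
```

```text
[0.542 0.218 0.325] [ 0.2 -0.2  0.9]
0.157 [[148.0, 154.0], [243.0, 140.0], [337.0, 126.0], [432.0, 112.0]] [[389.0, 437.0], [290.0, 464.0], [184.0, 493.0], [70.0, 525.0]]
0.085 [[138.0, 178.0], [227.0, 165.0], [315.0, 152.0], [402.0, 139.0]] [[397.0, 525.0], [304.0, 554.0], [204.0, 585.0], [97.0, 618.0]]
```

View pics/end.png

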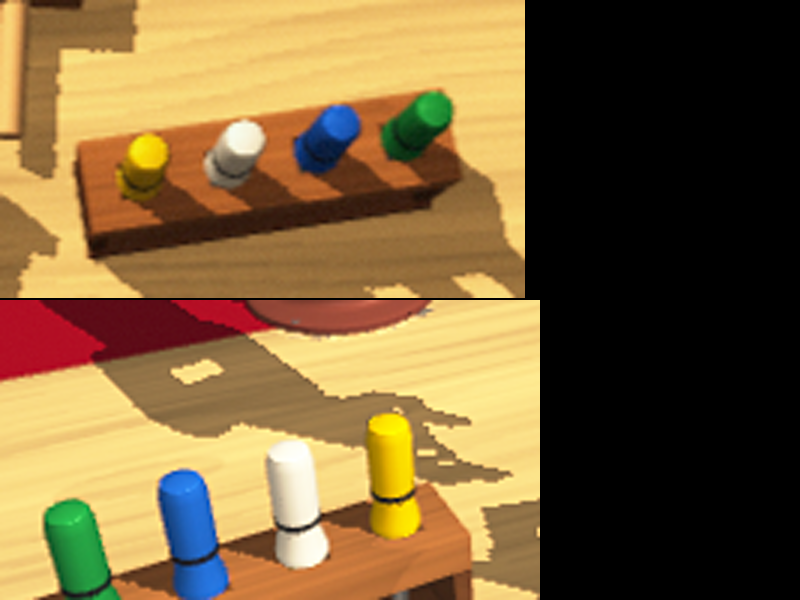

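All four heads match the predicted pixels (yellow (149,152), white (243,138), blue (338,125), green (433,111)), and the shoulders are down on the board. Handing in.

```bash
python3 -c "
from station import order
print(order.finish_job())"
```

```text
the job is handed in; nothing more can be done
None
```

All four gouges stand in the stand in rail order (yellow, white, blue, green from the left), released and shoulders down as far as the final images show; the job was handed in at about 28.5 s, with no verdict returned.

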